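# Change the cutter on the shaper spindle

## Robot

A 6-joint arm with a two-finger parallel gripper is mounted at the origin on a cart in front of the work surface, level with it; the furniture and walls round the work are solid. World frame = base frame: x ahead of the robot, y to its left, z up, the work surface at z = 0. Lengths are in mm, angles in degrees, forces in N, time in s.
With the tool pointing down it reaches from about 350 to 850 mm from the base axis. Payload 8.1 kg.
Tool frame: the origin (TCP) lies at the very end of the fingers, on their centre line; the grasp point (between the pads) lies 19 mm behind it (r.grip_point_offset is the distance from the TCP to the grasp point, in mm); z points along the fingers, y is the line along which they close (so a half turn about z gives the same grasp; the last joint's range is limited). The gripper opens to 85 mm and grips with 20 to 120 N. Pads are 22 mm wide; open, the fingers measure 114 mm over their backs; the gripper's body (76 mm by 85 mm) begins 54 mm behind the grasp point. The pads swing forward as they close: fully open they stand 13 mm farther back than shut.
Start: joints at [-68.434, 7.471, 85.268, -0, 87.261, -4.893], TCP at [267.356, -537.146, 231.292] pointing down, gripper open.
Joint ranges: [-169.43, 169.43], [-51.17, 129.36], [1.28, 143.12], [-76.62, 256.62], [0, 156.53], [-152.29, 152.29]. Speed limits (degrees/s): [136.94, 136.94, 159.86, 180, 180, 180].

## Interface

Orientations are given as [roll, pitch, yaw] about the fixed x, y, z axes, in that order (R = Rz(yaw) Ry(pitch) Rx(roll)).
In Python, from bench import status, eyes, r gives the robot as it stands.
- The arm moves only by the shell command python3 -m handwheel 'ROWS' [FORCE]. ROWS is a JSON object whose one key "series" holds a list that holds one entry, the list of rows, each a list of 7 numbers: the shift along the tool's x, y, z in cm, then the turn, a rotation vector about the tool's x, y, z in rad, then the opening, from 0 (shut) to 1 (fully open). In form: {"series": [[[tx, ty, tz, rx, ry, rz, claw], ...]]}. A call has 1 to 12 rows; each row is the pose to reach, as a shift and turn from the pose commanded when the call began, along the tool's axes at that moment; what a row does not reach only later rows make up. A row lasts 1/8 s, in which the tool goes at most 62.5 mm and 10.7 degrees, less where a joint would pass 70% of its speed; a pose out of reach is approached as far as the arm can. A call with a gripper value outside its range is refused whole. The fingers move at their own pace and stop on an object; FORCE is the grip in N (left out, the last holds). Time passes only in rows, so rows that repeat a pose let the fingers close. It gives the time, the measured TCP pose, the force, the opening and the grip force at its end, in the units of the state.
- status.sense(): the state, without advancing time (a new reading comes with each control period).
- eyes.snapshot(name): name is "side" or "top"; returns a dict with "img" (400x640x3 uint8, red, green, blue), "mtx" (3x3 intrinsics, pixels), "k1" (the pictures are not rectified: a ray, as slopes to the right and down, at radius r is drawn at 1 + k1 r^2 times it, then the intrinsics apply), "R" (3x3) and "t" (3): a world point X has camera coordinates R X + t. Camera axes: x right, y down, z forward; pixel columns grow to the right and rows downward; lengths in mm; the calibration is good to about 2 mm. A picture is of the moment at which its call begins. There is no depth.
- r.hand_in(): hands the job in; it is judged then, once.
The state is a dict: "time": time; "joint_pos": joint angles; "qd": joint speeds; "joint_efforts": joint torques, N m; "tool_pos": TCP position; "tcp_rot": TCP orientation; "ft_force": force on the tool from outside, world axes, zero at the start; "wrist_torque": the same for the moment, N m; "finger_gap": finger opening in mm; "grip_force": force on a finger pad.
Only numpy, scipy, OpenCV 4.12 (cv2) and the standard library are available. Lean on these libraries where they do the work, as an engineer would, in place of code of your own. Each camera call takes 0.05 s, during which the arm holds its last target. There are 200 camera calls.

## Task

Change the cutter on the steel shaper spindle: the red cutter that is on it and the blue cutter on one of the wooden posts must change places, with the red one stood meanwhile on the bare bench at the front, so that the blue one ends seated fully down on the spindle and the red one fully down on the post the blue one came from. Above the blue cutter fit first the black collar and then the brass collar on top, all resting on one another ready for the nut. Lower the cutters into place rather than dropping them or tipping them over (their carbide edges chip), and leave the green cutter, the hex keys and the tape measure where they are.

Things in the scene. Friction and masses are not known exactly. Their poses are not given: they have to be found in the camera images.
- red_cutter: red shaper cutter, square wings: hub 40 mm across, 36 mm tall, 22 mm bore right through; three wings reach 33 mm from the axis, all lower than 15 mm above the underside, so the bare upper 21 mm of the hub is the place to grip (any yaw). 0.18 to 0.36 kg. Origin: centre of the underside, on the bore; z up. Starts on the spindle.
- blue_cutter: blue shaper cutter, rounded wings: hub 40 mm across, 36 mm tall, 22 mm bore right through; three wings reach 33 mm from the axis, all lower than 15 mm above the underside, so the bare upper 21 mm of the hub is the place to grip (any yaw). 0.18 to 0.36 kg. Origin: centre of the underside, on the bore; z up. Starts on post_a.
- green_cutter: green shaper cutter, pointed wings: hub 40 mm across, 36 mm tall, 22 mm bore right through; three wings reach 33 mm from the axis, all lower than 15 mm above the underside, so the bare upper 21 mm of the hub is the place to grip (any yaw). 0.18 to 0.36 kg. Origin: centre of the underside, on the bore; z up. Starts on post_b and stays.
- black_collar: a black ring, 36 mm outside, 22 mm bore, 18 mm tall, lying flat on the bench; goes directly on top of the blue cutter's hub. About 0.1 kg. Origin: centre of the underside; z up along the bore.
- brass_collar: a brass ring, 44 mm outside, 22 mm bore, 8 mm tall, lying flat on the bench; goes last, on top of the black collar. About 0.06 kg. Origin: centre of the underside; z up along the bore.
- spindle_stand: fixed stand: grey base 132 x 92 x 12 mm (86 mm to its own +x, where the nut lies as part of it; 46 mm to the other sides), steel spindle upright, 19 mm thick to 105 mm above the bench, then a 14 mm bevelled thread to 117 mm. A cutter rests on the flange at 40 mm. Seated undersides: blue 40, black 76, brass 94 mm above the bench. Origin: on the spindle axis at bench height; z up.
- post_a: one of two like storage posts, fixed to the bench: plywood block 80 x 80 x 20 mm, a 2 mm cork washer, and a 16 mm beech dowel upright in the middle to 67 mm above the bench, rounded on top. A cutter on it rests on the cork, its underside 22 mm above the bench. Origin: on the dowel's axis at bench height; z up. The blue cutter starts on this one.
- post_b: one of two like storage posts, fixed to the bench: plywood block 80 x 80 x 20 mm, a 2 mm cork washer, and a 16 mm beech dowel upright in the middle to 67 mm above the bench, rounded on top. A cutter on it rests on the cork, its underside 22 mm above the bench. Origin: on the dowel's axis at bench height; z up. The green cutter starts on this one.
- hex_keys: a red folding hex key set, 30 x 105 x 24 mm, lying loose on the bench, its length along its own y; a bystander. Origin: centre of its underside.
- tape_measure: a yellow tape measure, 73 x 76 x 36 mm, lying loose on the bench to the left; a bystander. Origin: centre of its underside. Straight ahead of the robot, x 0.42 to 0.50 m, y -0.01 to 0.06 m, the bench is always bare: room to stand a cutter.
Not all that is in view belongs to the job. What is shaped like the blue_cutter but purple is not meant.

How it is judged (in metres and radians):
On the way, in this order (a step that is already met when the one before it is completed fails the run):
1. the red cutter stands let go on the bench (height (world z) of red_cutter below 0.004 m and angle between red_cutter's own z axis and vertical below 0.08 rad and linear speed of red_cutter below 0.02 m/s and contact force between the fingers and red_cutter below 0.1 N), for 0.1 s.
2. the blue cutter is seated on the spindle (horizontal distance between blue_cutter and spindle_stand below 0.005 m and z of blue_cutter in the frame of spindle_stand between 0.037 and 0.044 m and angle between blue_cutter's own z axis and vertical below 0.08 rad), for 0.2 s.
At the end, for the whole second after the job is handed in: Blue cutter seated on the spindle, black collar resting on it, brass collar on that (each within 5 mm of the axis, 3 mm low to 4 mm high, upright within 0.08 rad); red cutter down and upright on the post blue came from (within 7 mm), green still on its own; all at rest (all of step 2 and horizontal distance between each of black_collar, brass_collar and spindle_stand below 0.005 m and z of black_collar in the frame of spindle_stand between 0.073 and 0.08 m and angle between each of black_collar, brass_collar, red_cutter, green_cutter's own z axis and vertical below 0.08 rad and z of brass_collar in the frame of spindle_stand between 0.091 and 0.098 m and horizontal distance between red_cutter and post_a below 0.007 m and z of red_cutter in the frame of post_a between 0.019 and 0.026 m and horizontal distance between green_cutter and post_b below 0.007 m and z of green_cutter in the frame of post_b between 0.019 and 0.026 m and linear speed of each of red_cutter, blue_cutter, black_collar, brass_collar, green_cutter below 0.02 m/s); the robot touches nothing.
It fails at once if a cutter is dropped: falling freely faster than 0.7 m/s (a fall of over 25 mm) ((linear speed of red_cutter above 0.7 m/s and contact force between anything else and red_cutter below 0.05 N) or (linear speed of blue_cutter above 0.7 m/s and contact force between anything else and blue_cutter below 0.05 N)).
It fails at once if a cutter is tipped over (angle between any of red_cutter, blue_cutter, green_cutter's own z axis and vertical above 0.6 rad).
It fails at once if the green cutter is taken off its post or the hex keys or tape measure are shifted by more than 25 mm (distance of any of green_cutter, hex_keys, tape_measure from where it was at the start of the episode above 0.025 m).
It also fails if it takes over 128 s, if anything falls off the work surface, if the arm or the gripper's body presses on something with over 40 N, if the wrist force passes 120 N, or if a joint passes its speed limit or range.

## Working session

There is one attempt and no reset: what is moved stays moved. The work goes in short steps, Python scripts to look and compute and a shell command to move; the robot and the scene stay as the last step left them, time stands still between calls to the robot, and variables do not carry over. Pictures are saved under pics/ and viewed, at most 14 in all, crops included, and the job is handed in when it is done.

```bash
mkdir -p pics; ls; python3 - <<'E'
from bench import status, eyes, r
import cv2, numpy as np
for n in ("side","top"):
    s=eyes.snapshot(n); cv2.imwrite(f"pics/{n}0.png",s["img"][:,:,::-1])
    print(n,s["mtx"].tolist(),s["k1"],np.round(s["R"],4).tolist(),np.round(s["t"],1).tolist())
print(status.sense())
E
```

```text
pics
side [[378.53715863538736, 0.0, 321.44492302131283], [0.0, 378.53715863538736, 201.36671299177635], [0.0, 0.0, 1.0]] -0.0015802464287913163 [[-0.898, -0.4398, 0.013], [-0.1672, 0.3136, -0.9347], [0.407, -0.8416, -0.3551]] [484.0, 133.5, 804.4]
top [[409.2031874274813, 0.0, 315.2561057691574], [0.0, 409.2031874274813, 200.76968940880295], [0.0, 0.0, 1.0]] 0.03343155449528288 [[0.025, -0.995, 0.097], [-0.9846, -0.0413, -0.1696], [0.1728, -0.0913, -0.9807]] [6.4, 524.9, 1018.9]
{'time': 0.1, 'joint_pos': array([-6.84344972e+01,  7.51154594e+00,  8.53234337e+01,  1.23655584e-03,
        8.72601864e+01, -4.89314336e+00]), 'qd': array([ 0.0400973 , -0.11552937, -0.05925478, -0.05621117, -0.0108944 ,
       -0.00952214]), 'joint_efforts': array([ 1.76988928e-03, -5.70952713e+01, -5.01941943e+01, -5.75694253e-05,
        8.11456761e-03, -7.90815102e-05]), 'tool_pos': array([ 267.17732487, -536.6851499 ,  230.33756591]), 'tcp_rot': array([-1.79905286e+02, -9.34798253e-03,  2.64585783e+01]), 'ft_force': array([-0.27995647, -0.31893072, -0.85000496]), 'wrist_torque': array([ 0.03576131, -0.01106879,  0.03691983]), 'grip_force': 0.0, 'finger_gap': 85.26453133524242}
```

View pics/side0.png

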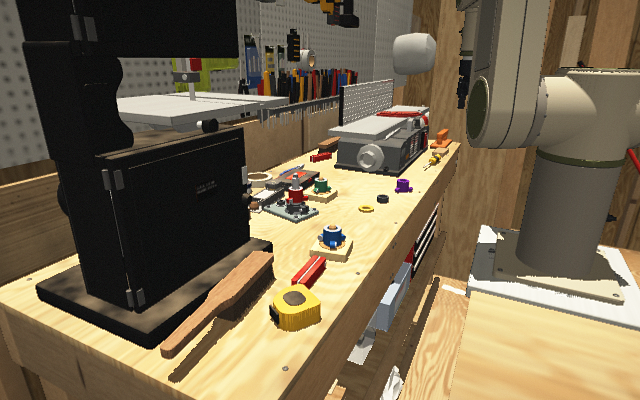

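View pics/top0.png

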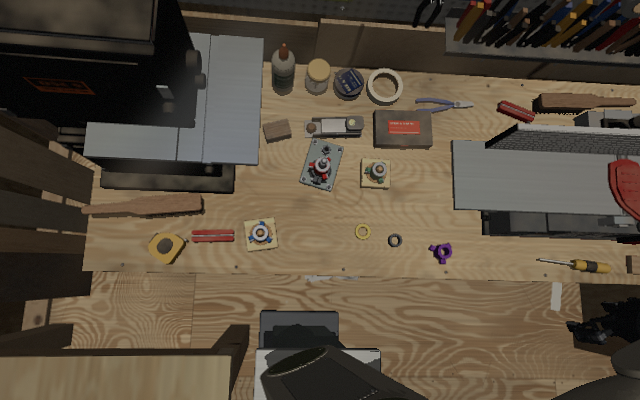

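Side: red cutter on the spindle (297,195), blue on its post (332,237), green (321,187), purple loose (403,186), brass ring (367,209), black ring (383,199). Top: red (322,166), green (377,172), blue (261,234), brass (363,231), black (395,240), purple (442,253), hex keys (213,236), tape (166,247). Candidates for "blue": (261,234) is blue and stands on a post, which fits; (442,253) is purple, not meant. For the rings: (363,231) yellow and (395,240) black lie flat on the bench, which fits; (385,85) is a cream tape roll.

```bash
cat > h.py <<'E'
from bench import status, eyes, r
import cv2, numpy as np
def ray(s,u,v):
    K=s["mtx"]; k=s["k1"]
    d=cv2.undistortPoints(np.array([[[u,v]]],float),np.array(K,float),np.array([k,0,0,0.])).ravel()
    R=np.array(s["R"]);t=np.array(s["t"])
    return -R.T@t, R.T@np.array([d[0],d[1],1.])
def on(s,u,v,z):
    o,d=ray(s,u,v); return o+d*(z-o[2])/d[2]
def px(s,X):
    R=np.array(s["R"]);t=np.array(s["t"]);p=R@np.array(X,float)+t
    a=p[:2]/p[2]; a=a*(1+s["k1"]*(a@a)); K=np.array(s["mtx"]); return K[:2,:2]@a+K[:2,2]
def tri(s1,p1,s2,p2):
    A=0;b=0
    for s,p in((s1,p1),(s2,p2)):
        o,d=ray(s,*p);d=d/np.linalg.norm(d);M=np.eye(3)-np.outer(d,d);A=A+M;b=b+M@o
    return np.linalg.solve(A,b)
def move_to(x,y,z):
    "shift in tool axes (cm) from measured TCP"
    from scipy.spatial.transform import Rotation as Ro
    st=status.sense(); R=Ro.from_euler('xyz',st["tcp_rot"],degrees=True).as_matrix()
    return R.T@(np.array([x,y,z])-st["tool_pos"])/10
E
python3 - <<'E'
from h import *
T=eyes.snapshot("top");S=eyes.snapshot("side")
a=cv2.resize(T["img"][140:270,235:465],None,fx=3.4,fy=3.4,interpolation=cv2.INTER_CUBIC)
b=cv2.resize(S["img"][165:265,240:420],None,fx=4.4,fy=4.4,interpolation=cv2.INTER_CUBIC)
cv2.imwrite("pics/ct.png",a[:,:,::-1]);cv2.imwrite("pics/cs.png",b[:,:,::-1])
for n,s in(("top",T),("side",S)):
    h=cv2.cvtColor(s["img"],cv2.COLOR_RGB2HSV)
    for c,lo,hi in(("red",(0,150,60),(6,255,255)),("green",(65,80,30),(95,255,255)),("blue",(100,130,40),(118,255,255)),("yel",(22,170,80),(32,255,255)),("black",(0,0,0),(180,255,45))):
        m=cv2.inRange(h,lo,hi); k,_,st,ce=cv2.connectedComponentsWithStats(m)
        for i in range(1,k):
            x,y,w,hh,A=st[i]
            if 25<A<1500 and ((n=="top" and 235<x<460 and 140<y<265) or (n=="side" and 240<x<420 and 165<y<265)):print(n,c,st[i],ce[i].round(1))
E
```

```text
top black [451 141   2  30  34] [451.8 154.4]
top black [308 166  17  12  72] [314.9 172.2]
top black [370 168  11  11  38] [373.2 174.9]
top black [433 245   9  19  56] [436.8 253.7]
top black [443 248   6   7  28] [445.8 250.7]
side red [286 189  22  14 182] [296.6 196.1]
side red [405 244  10  19  79] [410.1 255.5]
side red [291 255  27  30 179] [303.2 269.6]
side red [300 257  26  31 330] [313.8 272.6]
side green [314 180  17  12 131] [321.1 186.1]
side blue [321 230  24  18 268] [332.3 237.9]
side black [300 173  19  17  94] [308.7 181.8]
side black [268 187  20  17  59] [279.2 194.3]
side black [287 204  13  10  29] [290.7 207.3]
side black [301 207   8   7  30] [304.6 209.9]
side black [414 210  23  42 107] [423.4 233.5]
side black [413 221  23  45  99] [422.2 246. ]
side black [411 234  23  45  89] [420.1 259.9]
side black [262 242  10  10  51] [268.  247.8]
```

View pics/ct.png

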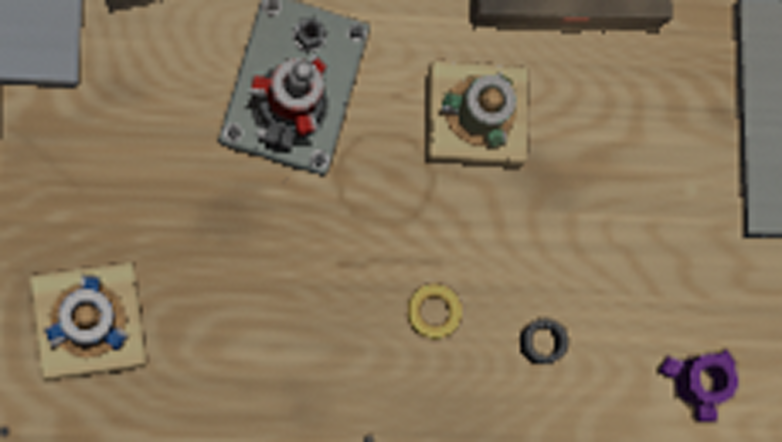

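View pics/cs.png

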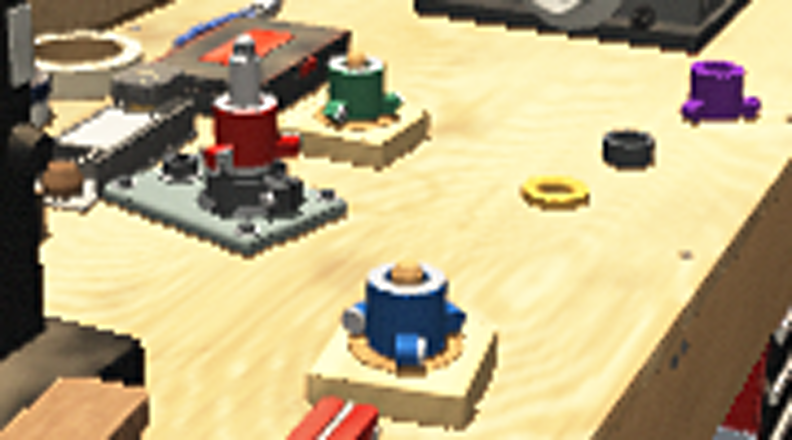

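Top crop: red's white top face about (298,88), blue (87,317), green (490,100), brass ring (435,311), black ring (544,341), and the purple decoy (707,380), which stands loose on the bench. The side crop confirms the blue one stands on a post and the rings lie flat. Next I measure the centres.

```bash
python3 - <<'E'
from h import *
T=eyes.snapshot("top");S=eyes.snapshot("side")
def ell(s,u,v,R,f,z,n):
    u,v=int(u),int(v); f2=8
    im=cv2.resize(s["img"][v-R:v+R+1,u-R:u+R+1],None,fx=f2,fy=f2,interpolation=cv2.INTER_CUBIC)
    m=f(cv2.cvtColor(im,cv2.COLOR_RGB2HSV))
    cs,_=cv2.findContours(m,cv2.RETR_EXTERNAL,cv2.CHAIN_APPROX_NONE); c=max(cs,key=cv2.contourArea)
    e=cv2.fitEllipse(cv2.convexHull(c)); p=(np.array(e[0])+.5)/f2-.5+[u-R,v-R]
    print(n,p.round(1),(np.array(e[1])/f2).round(1),on(s,*p,z).round(1)); return p
wh=lambda h:cv2.inRange(h,(0,0,125),(180,60,255))
ye=lambda h:cv2.inRange(h,(20,120,60),(34,255,255))
bk=lambda h:cv2.inRange(h,(0,0,0),(180,255,70))
P={}
for n,t,s,z,f in(("red",(322,166),(296,189),76,wh),("blue",(260,233),(332,227),58,wh),("green",(379,169),(321,178),58,wh),("brass",(363,231),(366,208),8,ye),("black",(395,240),(383,198),18,bk)):
    a=ell(T,*t,11,f,z,n+" top"); b=ell(S,*s,11,f,z,n+" side"); print("  tri",tri(T,a,S,b).round(1))
# spindle tip by crop readings
a=(np.array([302,68])+.5)/3.4-.5+[235,140]; b=(np.array([245,40])+.5)/4.4-.5+[240,165]
print("tip",on(T,*a,117),on(S,*b,117))
for n,c in(("red",(298,88)),("blue",(87,317)),("brass",(435,311)),("black",(544,341))):
    p=(np.array(c)+.5)/3.4-.5+[235,140];print(n,p,on(T,*p,dict(red=76,blue=58,brass=8,black=18)[n]).round(1))
E
```

```text
red top [322.2 163.9] [14.6 14.9] [615.6  11.5  76. ]
red side [295.2 187.5] [ 5.  14.4] [614.2   9.4  76. ]
  tri [614.4  11.2  76.7]
blue top [259.7 232.1] [15.4 15.9] [436.9 162.5  58. ]
blue side [332.2 227.6] [ 7.9 18.7] [434.6 161.3  58. ]
  tri [435.7 162.   58.2]
green top [379.6 168. ] [14.  15.1] [ 616.9 -143.2   58. ]
green side [320.5 179. ] [ 4.7 12.8] [ 613.2 -143.1   58. ]
  tri [ 615.4 -143.9   57.8]
brass top [362.2 231.2] [16.  16.2] [ 453.2 -108.2    8. ]
brass side [365.7 207.7] [ 6.6 15.2] [ 450.5 -104.3    8. ]
  tri [ 452.7 -108.8    6.1]
black top [393.  240.9] [10.9 12.7] [ 429.2 -189.3   18. ]
black side [382.3 198.9] [ 7.9 12.2] [ 423.3 -170.    18. ]
  tri [ 429.7 -191.7    9.7]
tip [615.39718399  12.98449256 117.        ] [609.94082249  15.43379922 117.        ]
red [322.29411765 165.52941176] [611.3  11.1  76. ]
blue [260.23529412 232.88235294] [435.  161.1  58. ]
brass [362.58823529 231.11764706] [ 453.6 -109.1    8. ]
black [394.64705882 239.94117647] [ 432.  -193.8   18. ]
```

```bash
python3 - <<'E'
from h import *
print(move_to(612,11,190), status.sense()["tcp_rot"])
E
```

```text
[ 55.27833864 -33.699517     4.11519933] [-1.79966643e+02  7.25353031e-04  2.64568298e+01]
```

```bash
python3 -m handwheel '{"series":[[[20,-12,0,0,0,-0.4,1],[40,-24,2,0,0,-0.8,1],[55.28,-33.7,4.1,0,0,-1.109,1],[55.28,-33.7,4.1,0,0,-1.109,1],[55.28,-33.7,4.1,0,0,-1.109,1],[55.28,-33.7,4.1,0,0,-1.109,1],[55.28,-33.7,4.1,0,0,-1.109,1],[55.28,-33.7,4.1,0,0,-1.109,1],[55.28,-33.7,4.1,0,0,-1.109,1],[55.28,-33.7,4.1,0,0,-1.109,1],[55.28,-33.7,4.1,0,0,-1.109,1],[55.28,-33.7,4.1,0,0,-1.109,1]]]}' 60
python3 -m handwheel '{"series":[[[0,0,0,0,0,0,1],[0,0,0,0,0,0,1]]]}'
python3 -c "
from h import *
print(move_to(612.5,11,55))"
```

```text
time: 1.8
tool_pos: [612.3, 12.1, 189.7]
tcp_rot: [-179.9, 0.0, 90.1]
ft_force: [-0.3, -0.4, -0.2]
finger_gap: 85.0
grip_force: 0.0
time: 2.05
tool_pos: [611.8, 9.3, 190.6]
tcp_rot: [180.0, 0.0, 89.9]
ft_force: [0.3, 0.3, -0.4]
finger_gap: 85.2
grip_force: 0.0
[ 0.17129307  0.06840397 13.55991027]
```

```bash
python3 -m handwheel '{"series":[[[0.17,0.07,4,0,0,0,1],[0.17,0.07,8,0,0,0,1],[0.17,0.07,11,0,0,0,1],[0.17,0.07,13,0,0,0,1],[0.17,0.07,13.55,0,0,0,1],[0.17,0.07,13.55,0,0,0,1],[0.17,0.07,13.55,0,0,0,1]]]}'
python3 -m handwheel '{"series":[[[0,0,0,0,0,0,0.3],[0,0,0,0,0,0,0.3],[0,0,0,0,0,0,0.3],[0,0,0,0,0,0,0.3],[0,0,0,0,0,0,0.3],[0,0,0,0,0,0,0.3],[0,0,0,0,0,0,0.3],[0,0,0,0,0,0,0.3]]]}' 60
```

```text
time: 2.92
tool_pos: [614.0, 12.4, 56.5]
tcp_rot: [179.8, 0.0, 90.0]
ft_force: [0.2, -0.2, -0.0]
finger_gap: 85.2
grip_force: 0.0
time: 3.92
tool_pos: [614.0, 12.5, 55.8]
tcp_rot: [179.8, 0.0, 90.0]
ft_force: [4.3, 1.1, 5.7]
finger_gap: 36.0
grip_force: 60.6
```

```bash
python3 - <<'E'
from h import *
S=eyes.snapshot("side")
b=cv2.resize(S["img"][120:230,210:370],None,fx=4,fy=4,interpolation=cv2.INTER_CUBIC)
cv2.imwrite("pics/g1.png",b[:,:,::-1]); print(status.sense())
E
```

```text
{'time': 3.975, 'joint_pos': array([-3.61468427e+00,  1.78179234e+01,  9.23799320e+01,  8.30014479e-03,
        6.96477726e+01, -3.61998382e+00]), 'qd': array([-0.04020676, -0.00988528, -0.06720129, -0.03536964,  0.0494528 ,
       -0.07225199]), 'joint_efforts': array([-2.61802850e-01, -5.68058217e+01, -3.94405818e+01, -2.72134440e-01,
        1.98633648e+00,  1.58770202e-02]), 'tool_pos': array([614.03946535,  12.56162094,  55.81642309]), 'tcp_rot': array([1.79845444e+02, 1.97261505e-03, 9.00024207e+01]), 'ft_force': array([5.89803224, 0.48095128, 4.55812121]), 'wrist_torque': array([ 0.08420403, -0.96463436, -0.0012116 ]), 'grip_force': 60.63780181109905, 'finger_gap': 36.26270618329279}
```

View pics/g1.png

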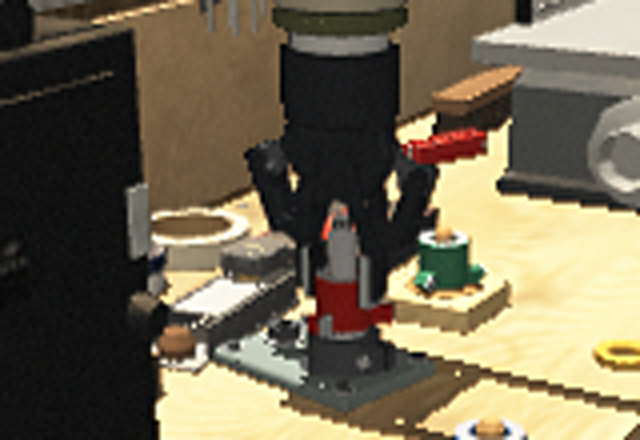

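The picture shows the fingers closed on either side of the red hub at crop (337,300), with the spindle standing between them. I lift it straight up.

```bash
python3 -m handwheel '{"series":[[[0,0,-0.5,0,0,0,0.3],[0,0,-1,0,0,0,0.3],[0,0,-2,0,0,0,0.3],[0,0,-3.5,0,0,0,0.3],[0,0,-5,0,0,0,0.3],[0,0,-6.5,0,0,0,0.3],[0,0,-8,0,0,0,0.3],[0,0,-9.5,0,0,0,0.3],[0,0,-10,0,0,0,0.3],[0,0,-10,0,0,0,0.3],[0,0,-10,0,0,0,0.3]]]}' 80
python3 - <<'E'
from h import *
S=eyes.snapshot("side");T=eyes.snapshot("top")
b=cv2.resize(S["img"][80:230,210:370],None,fx=4,fy=4,interpolation=cv2.INTER_CUBIC)
c=cv2.resize(T["img"][100:250,240:400],None,fx=4,fy=4,interpolation=cv2.INTER_CUBIC)
im=cv2.resize(np.hstack([b,c]),(800,375))
cv2.imwrite("pics/g2.png",im[:,:,::-1])
E
```

```text
time: 5.35
tool_pos: [612.2, 12.6, 153.9]
tcp_rot: [-179.9, -0.0, 90.0]
ft_force: [0.1, -0.1, -3.3]
finger_gap: 35.4
grip_force: 83.2
```

View pics/g2.png

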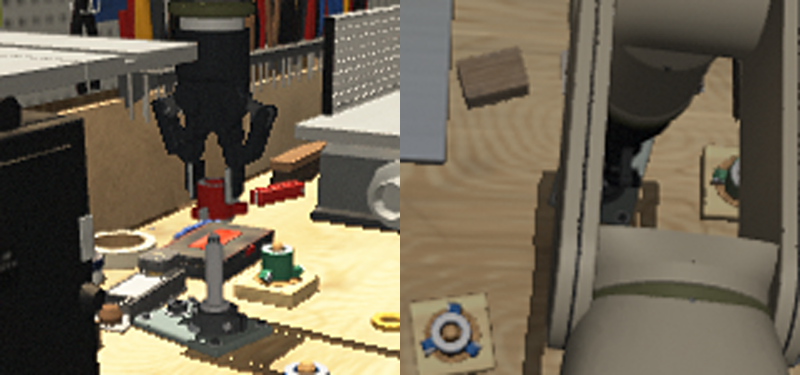

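Side half: red hangs upright in the grip at (215,195), and the bare spindle stands at (213,275). Now I carry it to the front bench.

```bash
python3 -m handwheel '{"series":[[[0.4,-4,0,0,0,0,0.3],[0.8,-8,0,0,0,0,0.3],[1.2,-12,0,0,0,0,0.3],[1.2,-15.2,0,0,0,0,0.3],[1.2,-15.2,4,0,0,0,0.3],[1.2,-15.2,8,0,0,0,0.3],[1.2,-15.2,11,0,0,0,0.3],[1.2,-15.2,12.5,0,0,0,0.3],[1.2,-15.2,12.8,0,0,0,0.3],[1.2,-15.2,12.8,0,0,0,0.3],[1.2,-15.2,12.8,0,0,0,0.3]]]}'
python3 -m handwheel '{"series":[[[0,0,0.3,0,0,0,0.3],[0,0,0.5,0,0,0,0.3],[0,0,0.7,0,0,0,0.3],[0,0,0.7,0,0,0,0.3]]]}'
python3 - <<'E'
from h import *
S=eyes.snapshot("side")
b=cv2.resize(S["img"][100:250,260:460],None,fx=4,fy=4,interpolation=cv2.INTER_CUBIC)
cv2.imwrite("pics/g3.png",b[:,:,::-1])
E
```

```text
time: 6.82
tool_pos: [462.0, 24.5, 28.2]
tcp_rot: [179.9, 0.0, 90.0]
ft_force: [-0.3, 0.4, -2.5]
finger_gap: 35.3
grip_force: 83.3
time: 7.32
tool_pos: [460.5, 24.6, 19.5]
tcp_rot: [-180.0, -0.0, 90.0]
ft_force: [-0.6, -1.1, -3.1]
finger_gap: 35.3
grip_force: 83.3
```

View pics/g3.png

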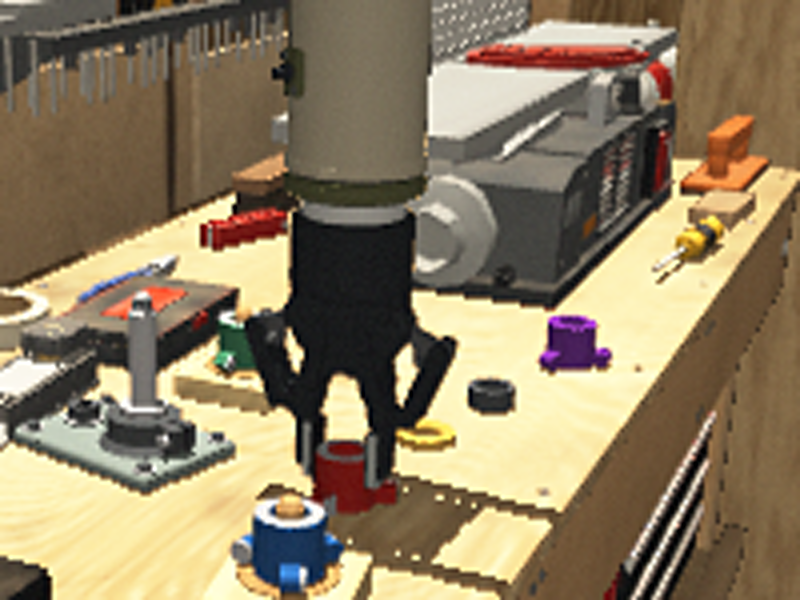

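Red hangs just above the bench at crop (343,475), and the spindle is bare at (143,350). I lower it to contact.

```bash
for i in 1 2; do python3 -m handwheel '{"series":[[[0,0,0.1,0,0,0,0.3],[0,0,0.2,0,0,0,0.3],[0,0,0.2,0,0,0,0.3]]]}'|egrep 'tool_pos|ft_f'; done
```

```text
tool_pos: [460.7, 24.6, 17.7]
ft_force: [-0.2, -0.2, -4.1]
tool_pos: [460.9, 24.5, 16.0]
ft_force: [-2.1, 0.7, 0.4]
```

```bash
python3 -m handwheel '{"series":[[[0,0,0.05,0,0,0,0.3],[0,0,0.1,0,0,0,0.3],[0,0,0.1,0,0,0,0.3]]]}'|egrep 'tool_pos|ft_f'
python3 -m handwheel '{"series":[[[0,0,-0.05,0,0,0,0.6],[0,0,-0.1,0,0,0,0.7],[0,0,-0.1,0,0,0,0.9],[0,0,-0.1,0,0,0,1],[0,0,-0.1,0,0,0,1],[0,0,-4,0,0,0,1],[0,0,-8,0,0,0,1],[0,0,-14,0,0,0,1],[0,0,-14,0,0,0,1],[0,0,-14,0,0,0,1]]]}'
python3 -m handwheel '{"series":[[[5,-8,0,0,0,0,1],[10,-8,0,0,0,0,1],[15,-8,0,0,0,0,1],[20,-8,0,0,0,0,1],[20,-8,0,0,0,0,1],[20,-8,0,0,0,0,1]]]}'
python3 - <<'E'
from h import *
S=eyes.snapshot("side");T=eyes.snapshot("top")
b=cv2.resize(S["img"][145:265,240:400],None,fx=3,fy=3,interpolation=cv2.INTER_CUBIC)
c=cv2.resize(T["img"][140:260,230:390],None,fx=5,fy=5,interpolation=cv2.INTER_CUBIC)
cv2.imwrite("pics/g4s.png",cv2.resize(b,(480,360))[:,:,::-1]);cv2.imwrite("pics/g4t.png",c[:,:,::-1])
E
```

```text
tool_pos: [460.9, 24.6, 15.9]
ft_force: [-8.6, 0.5, 13.1]
time: 9.75
tool_pos: [460.8, 24.6, 154.6]
tcp_rot: [180.0, 0.0, 90.0]
ft_force: [-0.5, -0.2, -1.6]
finger_gap: 85.5
grip_force: 0.0
time: 10.5
tool_pos: [379.7, 224.0, 153.0]
tcp_rot: [-179.8, 0.1, 90.1]
ft_force: [-0.1, -0.5, 0.4]
finger_gap: 85.5
grip_force: 0.0
```

View pics/g4t.png

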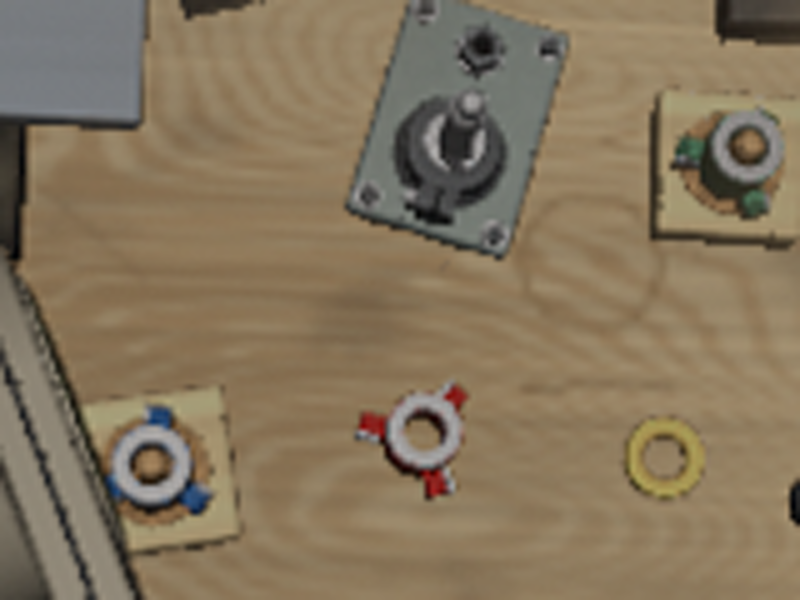

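View pics/g4s.png

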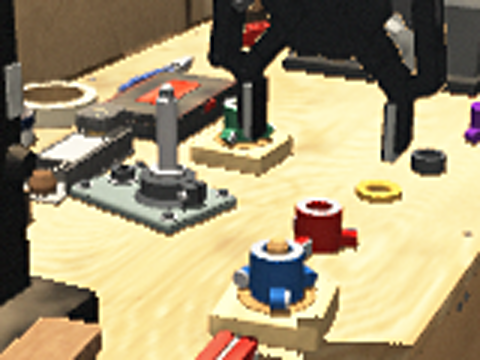

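Top: red stands upright on the bench at crop (424,432), bare spindle tip (471,103), blue (152,464). Side: red upright at (320,225). Red's known grip position gives the camera's bias, so I use it to refine the spindle, post and rings.

```bash
cat >> h.py <<'E'
def ell(s,u,v,R,f,z):
    u,v=int(u),int(v); f2=8
    im=cv2.resize(s["img"][v-R:v+R+1,u-R:u+R+1],None,fx=f2,fy=f2,interpolation=cv2.INTER_CUBIC)
    m=f(cv2.cvtColor(im,cv2.COLOR_RGB2HSV))
    cs,_=cv2.findContours(m,cv2.RETR_EXTERNAL,cv2.CHAIN_APPROX_NONE); c=max(cs,key=cv2.contourArea)
    e=cv2.fitEllipse(cv2.convexHull(c)); p=(np.array(e[0])+.5)/f2-.5+[u-R,v-R]
    return p,(np.array(e[1])/f2).round(1),on(s,*p,z).round(1)
wh=lambda h:cv2.inRange(h,(0,0,125),(180,60,255))
ye=lambda h:cv2.inRange(h,(20,120,60),(34,255,255))
bk=lambda h:cv2.inRange(h,(0,0,0),(180,255,70))
E
python3 - <<'E'
from h import *
T=eyes.snapshot("top");S=eyes.snapshot("side")
def c5(x,y): return (np.array([x,y])+.5)/5-.5+[230,140]
def c3(x,y): return (np.array([x,y])+.5)/3-.5+[240,145]
print("red", ell(T,314,226,11,wh,36), on(T,*c5(424,432),36), ell(S,346,213,10,wh,36),on(S,*c3(319,207),36))
print("blue", ell(T,260,232,10,wh,58), on(T,*c5(151.5,464),58),on(S,*c3(278,246),58))
a=c5(470.5,103);b=c3(167,88)
print("tip",on(T,*a,116),on(S,*b,116),tri(T,a,S,b))
# spindle shaft centre in side image at rows, as line
g=cv2.cvtColor(S["img"],cv2.COLOR_RGB2GRAY)
for v in (178,184,190,196): print(v,g[v,285:307].tolist())
for z in(45,65,95,105): print(z,px(S,(613,12,z)).round(1),px(S,(613,22,z)).round(1))
E
```

```text
red (array([315.44923401, 224.13444233]), array([14.4, 18.7]), array([464.5,  21.1,  36. ])) [459.51105011  23.75583409  36.        ] (array([345.97556496, 212.84073067]), array([ 6.9, 15.1]), array([460.4,  19.9,  36. ])) [458.20207353  24.89050855  36.        ]
blue (array([259.70620441, 232.09250546]), array([15.4, 15.9]), array([436.9, 162.5,  58. ])) [436.13600968 161.99983279  58.        ] [436.5752519  156.60251727  58.        ]
tip [614.30173841  12.27303826 116.        ] [610.17631728  14.84472735 116.        ] [613.43476609  11.63746994 114.94877255]
178 [113, 139, 153, 151, 149, 140, 140, 183, 244, 248, 250, 112, 110, 158, 125, 150, 149, 149, 155, 158, 162, 163]
184 [44, 40, 45, 34, 35, 38, 61, 90, 110, 115, 116, 118, 114, 101, 62, 70, 32, 33, 35, 33, 34, 35]
190 [60, 35, 34, 35, 31, 32, 37, 89, 117, 116, 116, 119, 115, 104, 37, 28, 30, 40, 133, 162, 250, 250]
196 [249, 245, 244, 242, 242, 242, 247, 199, 103, 112, 117, 120, 114, 102, 200, 249, 247, 247, 196, 139, 137, 130]
45 [295.2 198.7] [293.4 199.8]
65 [295.2 191.8] [293.3 192.8]
95 [295.  181.1] [293.1 182.2]
105 [295.  177.6] [293.1 178.5]
```

```bash
python3 -c "
from h import *
print(move_to(437,162.3,100))"
```

```text
[-6.10215513  5.63029056  5.43389788]
```

```bash
python3 -m handwheel '{"series":[[[-6.1,5.65,0,0,0,0,1],[-6.1,5.65,0,0,0,0,1],[-6.1,5.65,5.3,0,0,0,1],[-6.1,5.65,5.3,0,0,0,1],[-6.1,5.65,5.3,0,0,0,1],[-6.1,5.65,5.3,0,0,0,1]]]}'
python3 -c "
from h import *
print(move_to(437,162.3,37.5))"
```

```text
time: 11.45
tool_pos: [438.6, 164.0, 104.0]
tcp_rot: [179.8, -0.0, 90.0]
ft_force: [0.0, 1.2, 0.4]
finger_gap: 85.2
grip_force: 0.0
[-0.17225675 -0.18524615  6.64913145]
```

```bash
for i in 1 2 3; do python3 -m handwheel '{"series":[[[0,0,0,0,0,0,1],[0,0,0,0,0,0,1]]]}'|grep tool_pos;done
```

```text
tool_pos: [437.7, 163.8, 102.6]
tool_pos: [437.3, 163.6, 101.8]
tool_pos: [437.3, 163.5, 101.7]
```

```bash
python3 -m handwheel '{"series":[[[-0.12,0,3,0,0,0,1],[-0.12,0,5,0,0,0,1],[-0.12,0,6,0,0,0,1],[-0.12,0,6.4,0,0,0,1],[-0.12,0,6.4,0,0,0,1],[-0.12,0,6.4,0,0,0,1],[-0.12,0,6.4,0,0,0,1],[-0.12,0,6.4,0,0,0,1]]]}'
python3 -m handwheel '{"series":[[[0,0,0,0,0,0,0.3],[0,0,0,0,0,0,0.3],[0,0,0,0,0,0,0.3],[0,0,0,0,0,0,0.3],[0,0,0,0,0,0,0.3],[0,0,0,0,0,0,0.3],[0,0,0,0,0,0,0.3],[0,0,0,0,0,0,0.3]]]}' 60
```

```text
time: 13.2
tool_pos: [437.6, 162.4, 38.1]
tcp_rot: [180.0, -0.0, 90.0]
ft_force: [-0.0, -0.3, -0.1]
finger_gap: 85.4
grip_force: 0.0
time: 14.2
tool_pos: [437.5, 162.4, 38.2]
tcp_rot: [180.0, -0.0, 90.0]
ft_force: [-2.4, -1.5, 5.6]
finger_gap: 35.6
grip_force: 60.2
```

```bash
python3 -m handwheel '{"series":[[[0,0,-0.5,0,0,0,0.3],[0,0,-1.5,0,0,0,0.3],[0,0,-3,0,0,0,0.3],[0,0,-5,0,0,0,0.3],[0,0,-8,0,0,0,0.3],[0,0,-11.8,0,0,0,0.3],[0,0,-11.8,0,0,0,0.3],[0,0,-11.8,0,0,0,0.3]]]}' 80
python3 -m handwheel '{"series":[[[-4,4.5,0,0,0,0,0.3],[-8,9,0,0,0,0,0.3],[-12,13.5,0,0,0,0,0.3],[-15,17.65,0,0,0,0,0.3],[-15,17.65,0,0,0,0,0.3],[-15,17.65,0,0,0,0,0.3],[-15,17.65,0,0,0,0,0.3],[-15,17.65,0,0,0,0,0.3],[-15,17.65,0,0,0,0,0.3],[-15,17.65,0,0,0,0,0.3]]]}'
python3 - <<'E'
from h import *
S=eyes.snapshot("side")
b=cv2.resize(S["img"][120:220,250:350],None,fx=6,fy=6,interpolation=cv2.INTER_CUBIC)
cv2.imwrite("pics/g5.png",b[:,:,::-1])
h=cv2.cvtColor(S["img"],cv2.COLOR_RGB2HSV); m=cv2.inRange(h,(100,130,40),(120,255,255))[110:200,260:340]
for v in range(90):
    c=np.nonzero(m[v])[0]
    if len(c)>3: print(v+110,c.min()+260,c.max()+260,len(c))
print(status.sense()["tool_pos"])
E
```

```text
time: 15.2
tool_pos: [437.2, 162.3, 155.7]
tcp_rot: [180.0, -0.0, 90.0]
ft_force: [0.3, 0.4, -2.6]
finger_gap: 34.9
grip_force: 80.1
time: 16.45
tool_pos: [613.8, 12.6, 156.1]
tcp_rot: [180.0, 0.0, 90.0]
ft_force: [-0.1, 0.1, -2.5]
finger_gap: 35.1
grip_force: 80.7
151 293 298 6
152 293 297 5
154 288 298 11
155 288 298 11
156 288 298 11
157 288 298 11
158 288 298 11
159 287 298 12
160 288 306 15
161 288 306 19
162 288 306 18
163 288 304 15
164 289 302 12
165 290 302 11
166 293 300 5
[613.7727321   12.53365255 156.05627861]
```

View pics/g5.png

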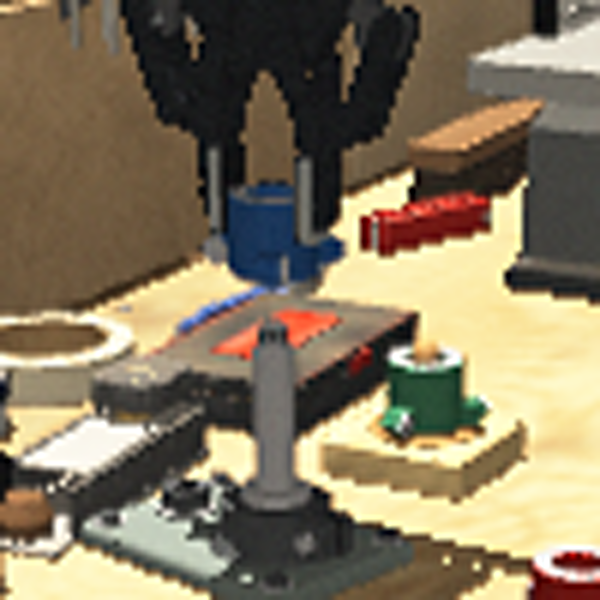

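Blue hangs at crop (270,240), directly over the spindle tip at (274,330), within about 2 mm. I lower it in stages and watch the force.

```bash
python3 -m handwheel '{"series":[[[0,-0.05,1,0,0,0,0.3],[0,-0.05,2,0,0,0,0.3],[0,-0.05,2.6,0,0,0,0.3],[0,-0.05,3.2,0,0,0,0.3],[0,-0.05,3.2,0,0,0,0.3]]]}'|egrep 'tool|ft_'
for i in 1 2 ; do python3 -m handwheel '{"series":[[[0,0,0.3,0,0,0,0.3],[0,0,0.6,0,0,0,0.3],[0,0,0.6,0,0,0,0.3]]]}'|egrep 'tool|ft_'; done
```

```text
tool_pos: [612.9, 12.4, 123.0]
ft_force: [0.2, 0.2, -2.3]
tool_pos: [613.7, 12.2, 117.9]
ft_force: [2.6, -1.1, -4.2]
tool_pos: [613.7, 12.2, 111.7]
ft_force: [5.5, -1.8, -4.0]
```

```bash
python3 -m handwheel '{"series":[[[-0.03,0.1,0,0,0,0,0.3],[-0.03,0.1,0.4,0,0,0,0.3],[-0.03,0.1,0.8,0,0,0,0.3],[-0.03,0.1,0.8,0,0,0,0.3]]]}'|egrep 'tool|ft_'
for i in 1 2 ; do python3 -m handwheel '{"series":[[[0,0,0.5,0,0,0,0.3],[0,0,1,0,0,0,0.3],[0,0,1.5,0,0,0,0.3],[0,0,1.5,0,0,0,0.3]]]}'|egrep 'tool|ft_'; done
```

```text
tool_pos: [613.9, 12.1, 103.0]
ft_force: [1.1, -1.4, -2.8]
tool_pos: [614.0, 12.0, 88.1]
ft_force: [-0.7, -0.5, -3.2]
tool_pos: [614.0, 12.1, 73.1]
ft_force: [-0.3, -0.7, -1.8]
```

```bash
python3 -m handwheel '{"series":[[[0,0,0.5,0,0,0,0.3],[0,0,1,0,0,0,0.3],[0,0,1.4,0,0,0,0.3],[0,0,1.5,0,0,0,0.3],[0,0,1.5,0,0,0,0.3],[0,0,1.5,0,0,0,0.3]]]}'|egrep 'tool|ft_'
for i in 1 2; do python3 -m handwheel '{"series":[[[0,0,0.08,0,0,0,0.3],[0,0,0.15,0,0,0,0.3],[0,0,0.15,0,0,0,0.3]]]}'|egrep 'tool|ft_'; done
```

```text
tool_pos: [614.4, 12.1, 59.0]
ft_force: [-0.2, -0.2, -1.8]
tool_pos: [614.2, 12.1, 57.2]
ft_force: [-0.2, 0.1, -3.0]
tool_pos: [614.4, 12.1, 56.4]
ft_force: [-3.6, 0.5, 6.0]
```

```bash
python3 -m handwheel '{"series":[[[0,0,0,0,0,0,0.5],[0,0,0,0,0,0,0.7],[0,0,0,0,0,0,1],[0,0,0,0,0,0,1],[0,0,0,0,0,0,1],[0,0,-2,0,0,0,1],[0,0,-5,0,0,0,1],[0,0,-8,0,0,0,1],[0,0,-12,0,0,0,1],[0,0,-12,0,0,0,1]]]}'|egrep 'tool|ft_|gap'
python3 -m handwheel '{"series":[[[0.6,-7,0,0,0,0,1],[1.25,-15.3,0,0,0,0,1],[1.25,-15.3,3,0,0,0,1],[1.25,-15.3,8,0,0,0,1],[1.25,-15.3,8,0,0,0,1],[1.25,-15.3,8,0,0,0,1],[1.25,-15.3,8,0,0,0,1],[1.25,-15.3,8,0,0,0,1]]]}'
python3 - <<'E'
from h import *
S=eyes.snapshot("side")
b=cv2.resize(S["img"][130:270,260:400],None,fx=4,fy=4,interpolation=cv2.INTER_CUBIC)
cv2.imwrite("pics/g6.png",b[:,:,::-1]); print(move_to(460.8,24.6,15.5))
E
```

```text
tool_pos: [617.4, 11.9, 182.5]
ft_force: [0.3, -0.7, 0.5]
finger_gap: 84.9
time: 23.12
tool_pos: [462.6, 24.5, 97.4]
tcp_rot: [179.9, 0.0, 90.0]
ft_force: [0.1, -0.3, 0.1]
finger_gap: 85.5
grip_force: 0.0
[ 0.01287623 -0.16091332  8.14861004]
```

View pics/g6.png

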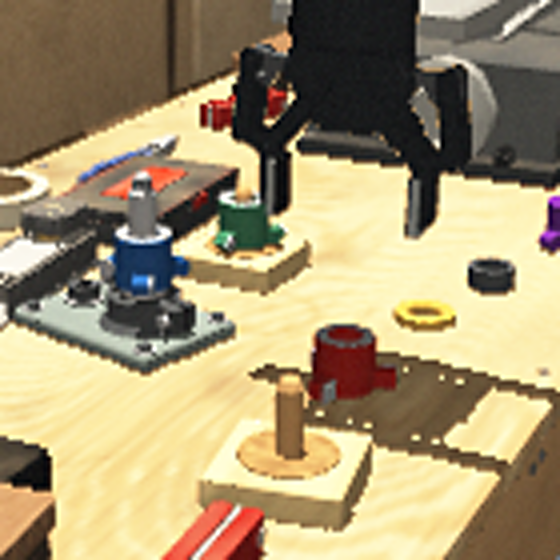

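Blue is seated on the spindle at crop (142,262), red stands at (345,360), and the free dowel top is at (289,380). I grip red and locate the dowel.

```bash
python3 -m handwheel '{"series":[[[0,-0.1,3,0,0,0,1],[0,-0.1,6,0,0,0,1],[0,-0.1,7.5,0,0,0,1],[0,-0.1,8.1,0,0,0,1],[0,-0.1,8.1,0,0,0,1],[0,-0.1,8.1,0,0,0,1],[0,-0.1,8.1,0,0,0,1]]]}'|egrep 'tool|ft_'
python3 -m handwheel '{"series":[[[0,0,0,0,0,0,0.3],[0,0,0,0,0,0,0.3],[0,0,0,0,0,0,0.3],[0,0,0,0,0,0,0.3],[0,0,0,0,0,0,0.3],[0,0,0,0,0,0,0.3],[0,0,0,0,0,0,0.3],[0,0,0,0,0,0,0.3]]]}' 80|egrep 'tool|ft_|gap'
python3 -m handwheel '{"series":[[[0,0,-0.5,0,0,0,0.3],[0,0,-1.5,0,0,0,0.3],[0,0,-4,0,0,0,0.3],[0,0,-8,0,0,0,0.3],[0,0,-8,0,0,0,0.3],[0,0,-8,0,0,0,0.3],[0,0,-8,0,0,0,0.3],[0,0,-8,0,0,0,0.3]]]}'|egrep 'tool|ft_|gap'
python3 - <<'E'
from h import *
S=eyes.snapshot("side");T=eyes.snapshot("top")
for n,s,c in(("side",S,(332,226)),("top",T,(259,232))):
    h=cv2.cvtColor(s["img"],cv2.COLOR_RGB2HSV)
    u,v=c; print(n); print(h[v-8:v+10:1,u-8:u+9,1])
    print(px(s,(437,162,22)),px(s,(437,162,67)))
E
```

```text
tool_pos: [461.1, 24.5, 15.7]
ft_force: [-0.1, -0.5, -0.6]
tool_pos: [460.7, 24.6, 15.5]
ft_force: [-3.3, 0.3, 6.4]
finger_gap: 35.4
tool_pos: [459.3, 24.6, 93.4]
ft_force: [-0.7, -0.7, -2.6]
finger_gap: 35.6
side
[[ 97  92  88  83  85  88  78  80  80  80  81  82  73  72  82  83  84]
 [ 83  89  83  79  84  79  79  82  78  79  76  79  79  81  85  86  84]
 [ 84  78  75  74  82  84  86  83  72  75  84  86  85  84  78  86  83]
 [ 80  74  83  97  92  86  95  89  85  92  82  86  82  80  84  90  89]
 [ 85  94 100  97  93  95 138 130 135 136  91  93  88  90  94  86  79]
 [101 101  93  95 126 123 130 140 139 146 141 133 122 128 126  84  77]
 [100  94  94 132 129 125 134 101 101 103 127 126 118 120 128 122 124]
 [102  92  89  85 132 139 138 118 113 116 126 133 117 119 120 126 127]
 [ 98  86  89  90  89 142 142 137 138 134 142 146 130 131 126 123 125]
 [ 87  94  99  93  90 143 137 142 131 139 139 141  99  77 126 115 124]
 [ 97 100  95  93 100 148 144 140 148 145 144 145 116  78 133 125 123]
 [100  96  92  98 128 150 143 145 147 144 142 148 114  81 135 125 129]
 [ 93  88  94 100 121 143 142 139 
[... 1087 characters left out ...]
118]
 [122 124 121 121 122 121 119 114 109 109 109 113 115 121 118 120 121]
 [122 123 121 121 123 121 119 119 115 115 117 117 123 119 120 122 120]
 [119 121 122 125 121 122 122 119 117 116 119 127 131 121 119 122 123]
 [120 122 120 121 120 122 124 118 125 128 122 119 126 121 119 120 120]
 [122 120 123 119 119 119 122 126 124 142 133 128 120 118 119 120 118]
 [126 120 120 121 120 121 120 122 121 120 123 121 121 118 119 117 120]
 [122 121 122 121 120 121 120 118 118 123 120 119 118 123 118 117 122]
 [ 87 117 118 120 123 119 121 118 117 120 120 118 117 118 119 120 121]
 [ 79 100 121 119 123 122 121 120 121 122 118 119 117 117 121 121 120]]
[260.41104946 233.37427802] [259.78799941 231.71028327]
```

```bash
python3 -m handwheel '{"series":[[[0,0,-1,0,0,0,0.3],[4,-0.5,-1.5,0,0,0,0.3],[8,-1,-1.5,0,0,0,0.3],[12,-2,-1.5,0,0,0,0.3],[13.7,-2.3,-1.5,0,0,0,0.3],[13.7,-2.3,-1.5,0,0,0,0.3],[13.7,-2.3,-1.5,0,0,0,0.3],[13.7,-2.3,-1,0,0,0,0.3],[13.7,-2.3,-0.5,0,0,0,0.3],[13.7,-2.3,-0.5,0,0,0,0.3],[13.7,-2.3,-0.5,0,0,0,0.3]]]}'|egrep 'tool|ft_|gap'
python3 -c "
from h import *
print(move_to(436.4,161.8,86))"
```

```text
tool_pos: [437.3, 161.4, 99.7]
ft_force: [0.1, 0.2, -3.6]
finger_gap: 35.6
[ 0.04449208 -0.08757537  1.36844504]
```

```bash
python3 -m handwheel '{"series":[[[0.04,-0.05,0.5,0,0,0,0.3],[0.04,-0.05,1,0,0,0,0.3],[0.04,-0.05,1.5,0,0,0,0.3],[0.04,-0.05,2,0,0,0,0.3],[0.04,-0.05,2,0,0,0,0.3]]]}'|egrep 'tool|ft_'
for i in 1 2; do python3 -m handwheel '{"series":[[[0,0,0.4,0,0,0,0.3],[0,0,0.8,0,0,0,0.3],[0,0,0.8,0,0,0,0.3]]]}'|egrep 'tool|ft_'; done
```

```text
tool_pos: [436.3, 161.8, 79.1]
ft_force: [-1.1, 0.4, -3.8]
tool_pos: [436.4, 161.9, 71.3]
ft_force: [0.7, -0.3, -3.0]
tool_pos: [436.4, 161.8, 63.3]
ft_force: [0.4, 1.0, -3.0]
```

Dowel is in the bore with no side load. Seat TCP should read about 37.5.

```bash
python3 -m handwheel '{"series":[[[0,0,0.6,0,0,0,0.3],[0,0,1.2,0,0,0,0.3],[0,0,1.8,0,0,0,0.3],[0,0,2.3,0,0,0,0.3],[0,0,2.3,0,0,0,0.3],[0,0,2.3,0,0,0,0.3]]]}'|egrep 'tool|ft_'
for i in 1 2; do python3 -m handwheel '{"series":[[[0,0,0.08,0,0,0,0.3],[0,0,0.15,0,0,0,0.3],[0,0,0.15,0,0,0,0.3]]]}'|egrep 'tool|ft_'; done
```

```text
tool_pos: [436.9, 162.0, 40.9]
ft_force: [0.7, -0.5, -3.6]
tool_pos: [436.8, 162.0, 39.3]
ft_force: [0.1, -1.0, -3.4]
tool_pos: [436.7, 161.9, 37.7]
ft_force: [0.2, 0.5, -3.8]
```

```bash
python3 -m handwheel '{"series":[[[0,0,0.08,0,0,0,0.3],[0,0,0.15,0,0,0,0.3],[0,0,0.15,0,0,0,0.3]]]}'|egrep 'tool|ft_'
python3 -m handwheel '{"series":[[[0,0,0,0,0,0,0.5],[0,0,0,0,0,0,0.7],[0,0,0,0,0,0,1],[0,0,0,0,0,0,1],[0,0,0,0,0,0,1],[0,0,-2,0,0,0,1],[0,0,-5,0,0,0,1],[0,0,-8,0,0,0,1],[0,0,-8,0,0,0,1],[0,0,-8,0,0,0,1]]]}'|egrep 'tool|ft_|gap'
python3 - <<'E'
from h import *
T=eyes.snapshot("top")
print(ell(T,395,240,11,lambda h:cv2.inRange(h,(0,0,0),(180,255,95)),18),ell(T,363,231,11,ye,8))
h=cv2.cvtColor(T["img"],cv2.COLOR_RGB2HSV);print(h[230:251,383:406,2])
print(px(T,(432,-193,18)),px(T,(432,-193,0)))
print(move_to(432,-193,100))
E
```

```text
tool_pos: [436.9, 162.0, 37.5]
ft_force: [-7.1, -1.1, 10.7]
tool_pos: [436.5, 161.9, 115.7]
ft_force: [-0.5, -0.2, 0.1]
finger_gap: 85.5
(array([394.24728775, 240.23582554]), array([13.6, 14.6]), array([ 431.2, -192.7,   18. ])) (array([362.25272083, 231.24602318]), array([15.9, 16.1]), array([ 453.2, -108.2,    8. ]))
[[147 148 148 149 151 152 152 150 149 149 150 153 153 153 153 152 150 151
  153 154 155 154 152]
 [151 151 151 152 152 154 152 153 153 152 153 156 156 156 155 155 154 154
  157 156 156 155 156]
 [152 153 152 151 152 153 155 154 155 155 157 159 159 158 157 156 157 158
  158 158 157 157 158]
 [152 152 151 149 149 150 154 155 157 153 115 125 117 130 144 159 155 154
  154 155 156 156 155]
 [150 150 151 152 151 153 154 154 114 108  74  82  74  83  96 114 142 156
  153 152 154 154 153]
 [149 151 152 154 154 154 131  93  78  71  72  80  54  83  64  73 100 128
  155 152 152 152 152]
 [151 153 153 153 154 132  67  43  74  67  51  60  44  48  34  54  78  87
  124 156 154 154 155]
 [154 154 155 156 153  70  27  80  73  99 144 144 145 140  18  25  61  73
  105 161 159 157 158]
 [1
[... 655 characters left out ...]
149 161 157 154 153]
 [150 147 147 150 154 157 132  24  21  49  71  74  74  66  76  69  96 141
  160 158 157 154 152]
 [151 147 147 148 152 156 156 131  33  21  40  44  55  55  64 137 140 155
  156 156 157 155 152]
 [152 147 148 148 152 154 155 152 130 131 131 135 139 138 134 154 150 150
  153 155 155 154 152]
 [150 147 147 148 151 153 152 150 149 149 150 155 156 156 152 149 148 149
  152 154 154 154 151]
 [150 147 146 149 151 153 151 150 147 147 148 152 154 153 152 148 148 150
  154 155 155 152 152]
 [154 151 151 152 155 156 155 152 149 152 152 155 157 154 153 151 152 153
  157 158 157 154 152]]
[394.34351717 239.93030545] [392.43881363 240.43220308]
[-35.47570038  -0.4023396    1.52962815]
```

```bash
python3 -m handwheel '{"series":[[[-6,0,-1,0,0,0,1],[-12,0,-1,0,0,0,1],[-18,0,-1,0,0,0,1],[-24,0,-1,0,0,0,1],[-30,-0.2,-1,0,0,0,1],[-35.75,-0.35,0,0,0,0,1],[-35.75,-0.35,5,0,0,0,1],[-35.75,-0.35,6,0,0,0,1],[-35.75,-0.35,6,0,0,0,1],[-35.75,-0.35,6,0,0,0,1],[-35.75,-0.35,6,0,0,0,1],[-35.75,-0.35,6,0,0,0,1]]]}'|egrep 'tool|ft_'
python3 - <<'E'
from h import *
S=eyes.snapshot("side")
print(move_to(433,-195.5,3))
h=cv2.cvtColor(S["img"],cv2.COLOR_RGB2HSV); print(h[188:210,370:398,2])
print(px(S,(433,-195.5,18)),px(S,(433,-195.5,0)))
for n,z in(("brass",8),):print(ell(S,366,208,11,ye,4),px(S,(454.6,-108.2,4)))
E
```

```text
tool_pos: [434.1, -195.6, 57.4]
ft_force: [0.3, 0.2, -1.1]
[ 0.01340467 -0.09596092  5.41267263]
[[254 254 254 254 254 254 254 254 254 254 254 254 254 253 254 254 254 254
  254 254 254 254 254 255 255 235 230 219]
 [254 254 254 254 254 254 254 254 254 254 254 254 254 254 254 254 254 254
  254 254 254 254 255 255 248 143 177 194]
 [254 253 253 253 253 253 253 253 253 253 254 254 254 254 254 254 254 254
  254 254 254 254 255 255 217  74 107 120]
 [254 254 254 254 254 254 254 254 254 254 254 254 254 254 254 254 254 254
  254 254 254 254 254 255 255 108  64  72]
 [254 254 254 254 254 254 254 254 255 255 255 255 255 255 255 255 254 254
  254 254 254 254 254 255 255 163 160  73]
 [254 254 254 254 254 254 254 255 255 255 255 255 255 255 255 255 255 255
  255 255 254 254 254 255 255 255 255 166]
 [254 254 254 254 254 255 255 255 255 183 187 178  99 178 183 255 255 255
  255 255 254 254 254 255 255 255 255 255]
 [254 254 254 254 254 255 255 175  20  37  40  43  45  44  43  32  29 125
  255 255 255 255 255 255 255 255 100 129]
 [255 255 254 254 254 255 255  23  31  36  47  48  47  50  47  37  
[... 1045 characters left out ...]
13 118 113 113
  114 117 119 118 115 116 117 116 116 113]
 [255 255 255 159 165 107 111 116 114 116 116 116 119 116 116 114 116 113
  118 118 113 114 117 113 115 112 110 113]
 [252 255 255 255 255 162 164 105 112 114 111 112 112 114 113 110 113 114
  116 114 115 118 115 112 110 110 113 111]
 [238 255 255 255 255 255 255 165 163 102 106 110 110 115 114 113 113 116
  115 113 115 113 113 110 110 107 112 108]
 [255 255 255 120 255 255 255 255 255 154 157 103 104 107 110 112 116 112
  111 114 112 113 110 109 102 102 101 101]]
[381.74852979 195.72597156] [381.3344331 201.3187932]
(array([366.00144482, 207.49423885]), array([ 7.1, 15.5]), array([ 453.7, -116.1,    4. ])) [364.74867683 208.34077793]
```

```bash
python3 -m handwheel '{"series":[[[-0.04,-0.07,2,0,0,0,1],[-0.04,-0.07,4,0,0,0,1],[-0.04,-0.07,5,0,0,0,1],[-0.04,-0.07,5.4,0,0,0,1],[-0.04,-0.07,5.4,0,0,0,1],[-0.04,-0.07,5.4,0,0,0,1],[-0.04,-0.07,5.4,0,0,0,1]]]}'|egrep 'tool|ft_'
python3 -m handwheel '{"series":[[[0,0,0,0,0,0,0.25],[0,0,0,0,0,0,0.25],[0,0,0,0,0,0,0.25],[0,0,0,0,0,0,0.25],[0,0,0,0,0,0,0.25],[0,0,0,0,0,0,0.25],[0,0,0,0,0,0,0.25],[0,0,0,0,0,0,0.25]]]}' 50|egrep 'tool|ft_|gap|grip'
```

```text
tool_pos: [433.0, -196.2, 2.9]
ft_force: [-0.3, 0.6, -0.9]
tool_pos: [432.7, -196.0, 2.7]
ft_force: [-2.5, 1.0, 5.1]
finger_gap: 32.3
grip_force: 49.1
```

```bash
python3 -m handwheel '{"series":[[[0,0,-1,0,0,0,0.25],[0,0,-4,0,0,0,0.25],[0,0,-9,0,0,0,0.25],[0,0,-13.5,0,0,0,0.25],[5,4,-13.5,0,0,0,0.25],[10,8,-13.5,0,0,0,0.25],[15,13,-13.5,0,0,0,0.25],[20.8,18.15,-13.5,0,0,0,0.25],[20.8,18.15,-13.5,0,0,0,0.25],[20.8,18.15,-13.5,0,0,0,0.25],[20.8,18.15,-13.5,0,0,0,0.25],[20.8,18.15,-13.5,0,0,0,0.25]]]}'|egrep 'tool|ft_|gap|grip'
python3 -m handwheel '{"series":[[[0,0,0,0,0,0,0.25],[0,0,0,0,0,0,0.25],[0,0,0,0,0,0,0.25],[0,0,0,0,0,0,0.25]]]}'|egrep 'tool|ft_|gap|grip'
python3 - <<'E'
from h import *
S=eyes.snapshot("side")
b=cv2.resize(S["img"][120:210,250:340],None,fx=6,fy=6,interpolation=cv2.INTER_CUBIC)
cv2.imwrite("pics/g7.png",b[:,:,::-1]); print(move_to(614.2,12,114))
E
```

```text
tool_pos: [613.5, 11.1, 137.4]
ft_force: [-0.1, -0.8, -1.0]
finger_gap: 32.5
grip_force: 50.0
tool_pos: [614.1, 12.0, 137.3]
ft_force: [0.2, 0.1, -1.3]
finger_gap: 31.9
grip_force: 50.0
[-0.00576393  0.00968148  2.32998868]
```

View pics/g7.png

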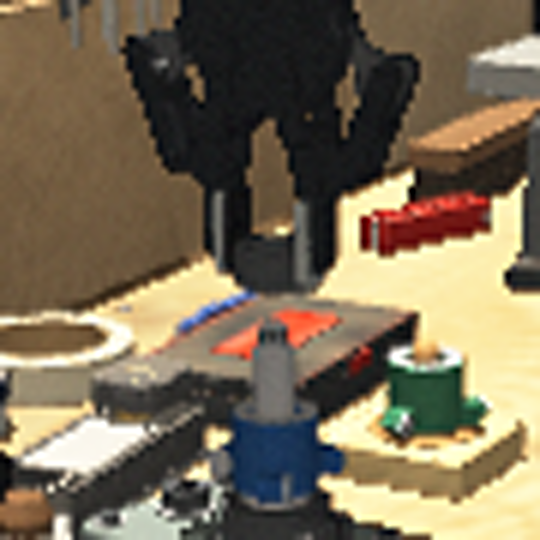

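The black collar hangs at crop (275,265) over the tip at (273,330). I lower it in stages.

```bash
python3 -m handwheel '{"series":[[[0,0,1,0,0,0,0.25],[0,0,2,0,0,0,0.25],[0,0,2.4,0,0,0,0.25],[0,0,2.4,0,0,0,0.25],[0,0,2.4,0,0,0,0.25]]]}'|egrep 'tool|ft_'
for i in 1 2 ; do python3 -m handwheel '{"series":[[[0,0,0.3,0,0,0,0.25],[0,0,0.6,0,0,0,0.25],[0,0,0.6,0,0,0,0.25]]]}'|egrep 'tool|ft_'; done
```

```text
tool_pos: [614.3, 12.0, 113.6]
ft_force: [-0.4, 0.4, -0.9]
tool_pos: [613.9, 12.1, 106.9]
ft_force: [-0.3, -0.0, -0.7]
tool_pos: [614.0, 12.0, 100.9]
ft_force: [-0.1, -0.2, -1.7]
```

```bash
python3 -m handwheel '{"series":[[[0,0,0.6,0,0,0,0.25],[0,0,1.2,0,0,0,0.25],[0,0,1.8,0,0,0,0.25],[0,0,1.9,0,0,0,0.25],[0,0,1.9,0,0,0,0.25]]]}'|egrep 'tool|ft_'
for i in 1 2 3; do python3 -m handwheel '{"series":[[[0,0,0.08,0,0,0,0.25],[0,0,0.13,0,0,0,0.25],[0,0,0.13,0,0,0,0.25]]]}'|egrep 'tool|ft_'; done
```

```text
tool_pos: [614.0, 12.0, 82.1]
ft_force: [0.2, -0.3, -2.7]
tool_pos: [614.1, 12.1, 81.0]
ft_force: [-0.4, 0.3, -1.2]
tool_pos: [614.1, 12.1, 79.6]
ft_force: [0.3, -0.0, -0.9]
tool_pos: [614.2, 12.0, 78.8]
ft_force: [-1.6, -0.3, 3.1]
```

```bash
python3 -m handwheel '{"series":[[[0,0,0,0,0,0,0.5],[0,0,0,0,0,0,0.7],[0,0,0,0,0,0,1],[0,0,0,0,0,0,1],[0,0,0,0,0,0,1],[0,0,-2,0,0,0,1],[0,0,-5,0,0,0,1],[0,0,-9,0,0,0,1],[0,0,-9,0,0,0,1]]]}'|egrep 'tool|ft_|gap'
python3 -m handwheel '{"series":[[[-4,-5,0,0,0,0,1],[-8,-10,0,0,0,0,1],[-12.15,-15.97,0,0,0,0,1],[-12.15,-15.97,4,0,0,0,1],[-12.15,-15.97,8,0,0,0,1],[-12.15,-15.97,12,0,0,0,1],[-12.15,-15.97,12.5,0,0,0,1],[-12.15,-15.97,12.5,0,0,0,1],[-12.15,-15.97,12.5,0,0,0,1],[-12.15,-15.97,12.5,0,0,0,1],[-12.15,-15.97,12.5,0,0,0,1]]]}'|egrep 'tool|ft_|gap'
python3 - <<'E'
from h import *
S=eyes.snapshot("side")
b=cv2.resize(S["img"][140:260,260:420],None,fx=5,fy=5,interpolation=cv2.INTER_CUBIC)
cv2.imwrite("pics/g8.png",b[:,:,::-1]); print(move_to(454.2,-109.5,2))
E
```

```text
tool_pos: [617.3, 11.9, 175.1]
ft_force: [0.9, -1.1, -0.9]
finger_gap: 85.6
tool_pos: [455.0, -109.6, 44.3]
ft_force: [0.4, 0.5, 0.4]
finger_gap: 85.4
[ 0.0086115  -0.06776092  4.19929835]
```

View pics/g8.png

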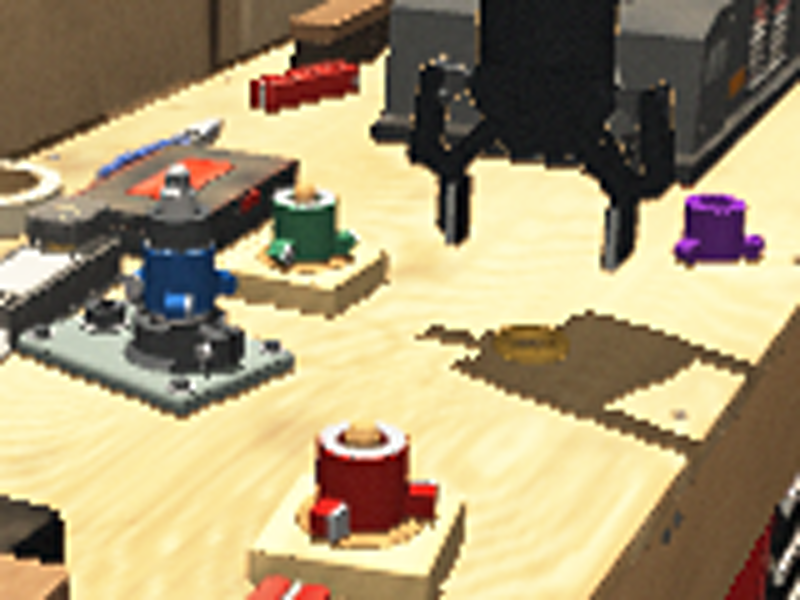

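The black collar sits on blue at crop (180,228), red stands on post_a at (362,480), and brass lies under the open gripper at (530,343). I grip the brass.

```bash
python3 -m handwheel '{"series":[[[0,-0.03,2,0,0,0,1],[0,-0.03,3.3,0,0,0,1],[0,-0.03,4,0,0,0,1],[0,-0.03,4.2,0,0,0,1],[0,-0.03,4.2,0,0,0,1],[0,-0.03,4.2,0,0,0,1],[0,-0.03,4.2,0,0,0,1]]]}'|egrep 'tool|ft_'
python3 -m handwheel '{"series":[[[0,0,0,0,0,0,0.35],[0,0,0,0,0,0,0.35],[0,0,0,0,0,0,0.35],[0,0,0,0,0,0,0.35],[0,0,0,0,0,0,0.35],[0,0,0,0,0,0,0.35],[0,0,0,0,0,0,0.35],[0,0,0,0,0,0,0.35]]]}' 40|egrep 'tool|ft_|gap|grip'
```

```text
tool_pos: [454.5, -109.6, 1.8]
ft_force: [0.1, 0.0, 0.1]
tool_pos: [454.2, -109.5, 2.0]
ft_force: [-4.1, 1.4, 8.1]
finger_gap: 39.5
grip_force: 39.2
```

```bash
python3 -m handwheel '{"series":[[[0,0,-1,0,0,0,0.35],[0,0,-4,0,0,0,0.35],[0,0,-9,0,0,0,0.35],[0,0,-13.5,0,0,0,0.35],[4,5,-13.5,0,0,0,0.35],[8,10,-13.5,0,0,0,0.35],[12.15,16,-13.5,0,0,0,0.35],[12.15,16,-13.5,0,0,0,0.35],[12.15,16,-13.5,0,0,0,0.35],[12.15,16,-13.5,0,0,0,0.35],[12.15,16,-13.5,0,0,0,0.35],[12.15,16,-13.5,0,0,0,0.35]]]}'|egrep 'tool|ft_|gap|grip'
python3 -m handwheel '{"series":[[[0,0,0,0,0,0,0.35],[0,0,0,0,0,0,0.35],[0,0,0,0,0,0,0.35],[0,0,0,0,0,0,0.35]]]}'|egrep 'tool|ft_|gap|grip'
python3 - <<'E'
from h import *
S=eyes.snapshot("side")
m=ye(cv2.cvtColor(S["img"],cv2.COLOR_RGB2HSV))[120:180,270:320]
for v in range(60):
    c=np.nonzero(m[v])[0]
    if len(c)>2: print(v+120,c+270)
print(px(S,(614.2,12,135)),move_to(614.2,12,113))
E
```

```text
tool_pos: [613.7, 11.3, 136.8]
ft_force: [-0.0, -0.4, -0.2]
finger_gap: 39.3
grip_force: 40.5
tool_pos: [614.1, 12.1, 136.3]
ft_force: [-1.0, 0.4, -0.3]
finger_gap: 38.9
grip_force: 40.5
164 [288 289 290 291 295 297 298]
165 [293 294 295 296]
166 [288 294 296]
167 [294 296 297]
168 [294 295 296 298 301]
[294.45906536 166.5839897 ] [-0.01031091  0.0091556   2.33515415]
```

```bash
python3 -m handwheel '{"series":[[[0,0,1,0,0,0,0.35],[0,0,1.6,0,0,0,0.35],[0,0,2.1,0,0,0,0.35],[0,0,2.1,0,0,0,0.35]]]}'|egrep 'tool|ft_'
for i in 1 2 ; do python3 -m handwheel '{"series":[[[0,0,0.3,0,0,0,0.35],[0,0,0.6,0,0,0,0.35],[0,0,0.6,0,0,0,0.35]]]}'|egrep 'tool|ft_'; done
python3 -m handwheel '{"series":[[[0,0,0.2,0,0,0,0.35],[0,0,0.4,0,0,0,0.35],[0,0,0.4,0,0,0,0.35]]]}'|egrep 'tool|ft_'
```

```text
tool_pos: [613.6, 12.1, 114.5]
ft_force: [-0.5, -0.1, 0.1]
tool_pos: [613.9, 12.1, 109.1]
ft_force: [1.0, -0.1, -0.0]
tool_pos: [614.1, 12.0, 103.1]
ft_force: [0.4, -1.6, -1.2]
tool_pos: [614.1, 12.0, 99.2]
ft_force: [1.3, -1.2, -0.8]
```

Seat TCP is expected near 96.

```bash
for i in 1 2 3; do python3 -m handwheel '{"series":[[[0,0,0.07,0,0,0,0.35],[0,0,0.13,0,0,0,0.35],[0,0,0.13,0,0,0,0.35]]]}'|egrep 'tool|ft_'; done
```

```text
tool_pos: [614.2, 12.0, 98.2]
ft_force: [0.6, -0.2, 0.6]
tool_pos: [614.2, 12.0, 96.8]
ft_force: [0.8, -1.2, -0.7]
tool_pos: [614.2, 12.0, 96.1]
ft_force: [-1.3, -1.3, 5.6]
```

```bash
python3 -m handwheel '{"series":[[[0,0,0,0,0,0,0.5],[0,0,0,0,0,0,0.7],[0,0,0,0,0,0,1],[0,0,0,0,0,0,1],[0,0,0,0,0,0,1],[0,0,-2,0,0,0,1],[0,0,-5,0,0,0,1],[0,0,-9,0,0,0,1],[0,0,-9,0,0,0,1]]]}'|egrep 'tool|ft_|gap'
python3 -m handwheel '{"series":[[[-6,-5,0,0,0,0,1],[-12,-10,0,0,0,0,1],[-18,-15,0,0,0,0,1],[-24,-18,0,0,0,0,1],[-24,-18,0,0,0,0,1],[-24,-18,0,0,0,0,1],[-24,-18,0,0,0,0,1],[-24,-18,0,0,0,0,1]]]}'|egrep 'time|tool|ft_|gap'
python3 - <<'E'
from h import *
S=eyes.snapshot("side");T=eyes.snapshot("top")
b=cv2.resize(S["img"][150:270,270:370],None,fx=4,fy=4,interpolation=cv2.INTER_CUBIC)
c=cv2.resize(T["img"][140:260,235:335],None,fx=4,fy=4,interpolation=cv2.INTER_CUBIC)
cv2.imwrite("pics/g9.png",np.hstack([b,c])[:,:,::-1])
E
```

```text
tool_pos: [617.2, 11.9, 192.2]
ft_force: [0.6, -0.5, -0.1]
finger_gap: 85.4
time: 52.02
tool_pos: [434.8, -226.9, 185.6]
ft_force: [0.2, -1.3, -0.2]
finger_gap: 85.4
```

View pics/g9.png

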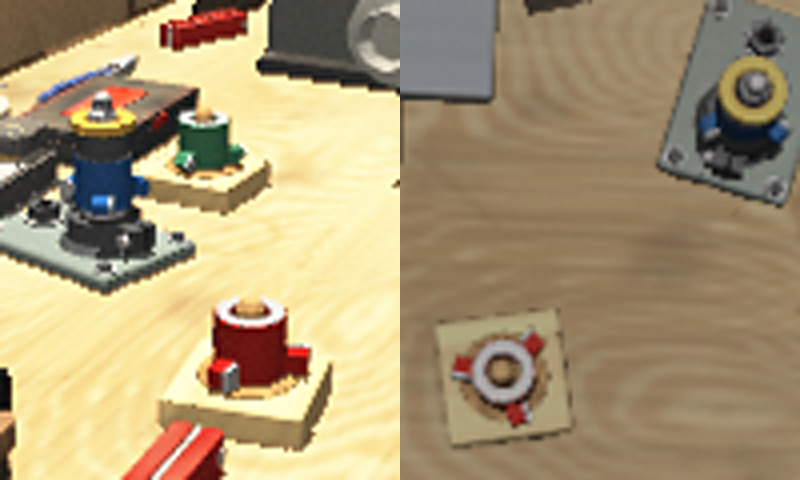

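In both views the blue, black and brass stack sits on the spindle (side (103,150), top (753,90)). Red is level on post_a (side (250,340), top (503,370)), and green is untouched.

```bash
python3 -c "
from bench import r
print(r.hand_in())"
```

```text
the job is handed in; nothing more can be done
None
```

The job is handed in, with no verdict returned: the last pictures show blue, black and brass stacked on the spindle, red on post_a and green on its post, at about 52 s of the 128 s allowed.

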